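# Swap two carriers on a loading deck by way of the spare bay

### The job

The dish carrier and the slide carrier are in each other's bays of the three-bay loading deck. Swap them: slide them along the deck by their grip bars without lifting them, first parking one fully in the spare bay (the one with the paper liner), and leave each fully inside the bay where the other one stood, with the spare bay empty again. Do not disturb the things standing around.

Things in the scene. Friction and masses are not known exactly. Their poses are not given: they have to be found in the camera images.
- deck: fixed loading deck, aluminium floor with grey rim, 215 (x) x 344 (y) x 24 mm. Origin: centre of its underside; x away from the robot (yaw within 0.15 rad), y left, z up. Floor at z = 6 mm; rim and ribs are 8 mm thick and rise 18 mm above it. Two ribs at y = +56 and -56 mm, from x = 0 to the far rim, part three bays 104 mm wide, open toward the robot.
- aisle (a point): middle of the free aisle in front of the bays, on the floor, at (-50, 0, 6) mm in the deck's frame. The aisle is clear from x = -99.5 to 0 mm and from y = -164 to +164 mm; a carrier, 84 mm deep, slides along it past the bays.
- bay_left (a point): centre of the left (+y) bay on the deck's floor, at (52, 112, 6) mm in the deck's frame; a carrier centred here is fully inside the bay (it may stand up to 12 mm nearer the robot)
- bay_middle (a point): the same for the middle bay, at (52, 0, 6) mm in the deck's frame
- bay_right (a point): the same for the right (-y) bay, at (52, -112, 6) mm in the deck's frame
- spare_bay (a point): centre of the thin white paper liner, 76 x 76 mm, stuck to the floor of the bay that is spare (empty at the start; any of the three). Carriers slide over it freely.
- dish_handle (a point): handle of the dish carrier: middle of its black grip bar, 14 mm thick (x), 84 long (y), 16 tall (z), on a steel bail 50 mm above the carrier's underside, over its centre, 20 mm or more clear beneath; pinch it from above across the 14 mm. The carrier: loose white plate 84 (x) x 86 (y) x 8 mm, about 0.35 kg, bearing a clipped-on round dish (58 mm). In its bay x points away from the robot, z up.
- slide_handle (a point): handle of the slide carrier: middle of its black grip bar, 14 mm thick (x), 84 long (y), 16 tall (z), on a steel bail 50 mm above the carrier's underside, over its centre, 20 mm or more clear beneath; pinch it from above across the 14 mm. The carrier: loose white plate 84 (x) x 86 (y) x 8 mm, about 0.35 kg, bearing two glass slides (25 x 76 mm). In its bay x points away from the robot, z up.
- small_bottle_mid (a point): bystander: amber-yellow bottle, 48 mm wide, 102 mm tall, beyond the deck; point half-way up. Leave it alone.
- timer_mid (a point): bystander: flat lab timer 62 x 66 x 18 mm, to the right of the deck; its centre. Leave it alone.
- spare_dish_mid (a point): bystander: round dish, 58 mm wide, 14 mm high, beyond the deck; its centre. Leave it alone.
- black_marker_mid (a point): bystander: marker pen 134 mm long, 14 mm high, lying along y between the robot and the deck; its centre. Leave it alone.

How it is judged (in metres and radians):
On the way:
1. one of the carriers has been parked in the spare bay (((horizontal distance between dish_handle and spare_bay below 0.035 m and x of dish_handle in the frame of deck above 0.035 m) or (horizontal distance between slide_handle and spare_bay below 0.035 m and x of slide_handle in the frame of deck above 0.035 m))), for 0.2 s.
At the end, for the whole second after the job is handed in: Each carrier stands flat on the deck (within 4 mm of its resting height, tilt under 0.08 rad), fully in the bay where the other began: over 80 mm from its own starting place and from the spare bay's centre, its centre at deck x > 40 mm. So the spare bay is empty (distance of each of dish_handle, slide_handle from where it was at the start of the episode above 0.08 m and horizontal distance between each of dish_handle, slide_handle and spare_bay above 0.08 m and x of each of dish_handle, slide_handle in the frame of deck above 0.04 m and z of each of dish_handle, slide_handle in the frame of deck below 0.06 m and angle between each of dish_handle, slide_handle's own z axis and vertical below 0.08 rad); the robot touches nothing.
It fails at once if a carrier was lifted more than 12 mm off the deck's floor or tipped by more than 0.3 rad (z of any of dish_handle, slide_handle in the frame of deck above 0.068 m or angle between any of dish_handle, slide_handle's own z axis and vertical above 0.3 rad).
It fails at once if a bystander was moved by more than 30 mm (distance of any of small_bottle_mid, timer_mid, spare_dish_mid, black_marker_mid from where it was at the start of the episode above 0.03 m).
It also fails if it takes over 64 s, if anything falls off the work surface, if the arm or the gripper's body presses on something with over 40 N, if the wrist force passes 120 N, or if a joint passes its speed limit or range.

### The arm

A 6-joint arm with a two-finger parallel gripper is mounted at the origin on a cart in front of the work surface, level with it; the furniture and walls round the work are solid. World frame = base frame: x ahead of the robot, y to its left, z up, the work surface at z = 0. Lengths are in mm, angles in rad, forces in N, time in s.
With the tool pointing down it reaches from about 350 to 975 mm from the base axis. Payload 7.1 kg.
Tool frame: the origin (TCP) lies midway between the tips of the shut fingers; the grasp point (between the pads) lies 19 mm behind it (ctrl.grasp_offset is the distance from the TCP to the grasp point, in mm); z points along the fingers, y is the line along which they close (so a half turn about z gives the same grasp; the last joint's range is limited). The gripper opens to 88 mm and grips with 3 to 60 N. Pads are 20 mm wide; open, the fingers measure 115 mm over their backs; the gripper's body (75 mm by 178 mm) begins 61 mm behind the grasp point.
Start: joints at [1.322, 0.423, 1.63, -0, 1.089, -0.019], TCP at [142.333, 608.561, 222.675] pointing down, gripper open.
Joint ranges: [-3, 3], [-0.9, 2.11], [0.09, 2.58], [-1.31, 4.45], [0.11, 2.69], [-2.54, 2.54]. Speed limits (rad/s): [2.39, 2.39, 3.01, 3.14, 3.14, 3.14].

### API

Orientations are given as a rotation vector (axis times angle).
In Python, from workcell import ctrl gives the robot as it stands. The module is installed in compiled form; this text tells all that it offers.
- The arm moves only by the tool servo_tool, never from a script. Its argument "rows" is a list of rows, each a list of 7 numbers: the turn, a rotation vector about the tool's x, y, z as a fraction of full scale, then the shift along the tool's x, y, z as a fraction of full scale, then the finger opening in mm, from 0 to 87.8. A call has 1 to 10 rows; each row is the pose to reach, as a shift and turn from the pose commanded when the call began, along the tool's axes at that moment; what a row does not reach only later rows make up. Full scale, the value 1, is 20 cm for a shift and 1.5 rad for a turn. A row lasts 1/8 s, in which the tool goes at most 62.5 mm and 10.7 degrees, less where a joint would pass 70% of its speed; a pose out of reach is approached as far as the arm can. A call with a number of a shift or a turn outside -1 to 1 is refused whole. A call with a gripper value outside its range is refused whole. The fingers move at their own pace and stop on an object; the grip force is fixed at half the most. Time passes only in rows, so rows that repeat a pose let the fingers close. It gives the time, the measured TCP pose, the force, the opening and the grip force at its end, in the units of the state.
- ctrl.get_obs(): the state, without advancing time (a new reading comes with each control period).
- ctrl.get_image(name): name is "scene" or "top" or "wrist"; returns (picture, depth): 420x560x3 uint8, red, green, blue; 420x560 float32, mm along the optical axis (not along the pixel's ray), 0 where there is no reading.
- ctrl.camera_info(name): a dict with "intrinsics" (3x3 intrinsics, pixels), "R" (3x3) and "t" (3): a world point X has camera coordinates R X + t. Camera axes: x right, y down, z forward; pixel columns grow to the right and rows downward; lengths in mm; the calibration is good to about 2 mm. The wrist camera is an equidistant fisheye: a pixel r from the principal point sees the ray r / f radians off the axis. A picture is of the moment at which its call begins: read the wrist's pose just before it. camera_info takes no time and is no camera call; for the wrist camera it gives the pose at the moment of the call.
- ctrl.close_job(): hands the job in; it is judged then, once.
The state is a dict: "t": time; "qpos": joint angles; "qvel": joint speeds; "joint_torque": joint torques, N m; "ee_pos": TCP position; "orientation": TCP orientation; "ft_force": force on the tool from outside, world axes, zero at the start; "moment": the same for the moment, N m; "width": finger opening in mm; "grasp_force": force on a finger pad.
Only numpy, scipy, OpenCV 4.12 (cv2) and the standard library are available. Lean on these libraries where they do the work, as an engineer would, in place of code of your own. Each camera call takes 0.05 s, during which the arm holds its last target. There are 200 camera calls.

## Working session

There is one attempt and no reset: what is moved stays moved. The work goes in short steps, Python scripts to look and compute and a tool call to move; the robot and the scene stay as the last step left them, time stands still between calls to the robot, and variables do not carry over. Pictures are saved under pics/ and viewed, at most 10 in all, crops included, and the job is handed in when it is done.

Besides the shell and the picture viewer there is one more tool, called as name(argument=value, ...), one argument or row to a line, values as JSON. servo_tool: Moves the arm, as the interface text tells. Its arguments: {"type":"object","properties":{"rows":{"type":"array","items":{"type":"array","items":{"type":"number"}}}},"required":["rows"]}

```bash
mkdir -p pics
python3 - <<'E'
from workcell import ctrl
import cv2,numpy as np
o=ctrl.get_obs();print(o)
for n in("scene","top"):
    im,d=ctrl.get_image(n);cv2.imwrite(f"pics/{n}0.png",im[:,:,::-1]);np.savez(f"{n}0.npz",im=im,d=d)
    c=ctrl.camera_info(n);print(n,c)
E
```

```text
{'t': 0.0, 'qpos': array([ 1.32203262e+00,  4.23819025e-01,  1.63068537e+00, -7.73716650e-07,
        1.08860458e+00, -1.90147905e-02]), 'qvel': array([-1.47775698e-04,  8.49300323e-04,  1.23452212e-03, -1.39411984e-04,
        9.43480966e-04,  6.35463371e-05]), 'joint_torque': array([-1.53462039e-03, -5.44621825e+01, -2.73671132e+01,  6.44052937e-02,
        2.28779681e-02, -9.56968529e-05]), 'ee_pos': array([142.1803378 , 608.0417249 , 221.91713996]), 'orientation': array([-3.60071767e-01, -3.12068577e+00,  2.36050840e-03]), 'ft_force': array([-0.16691718,  0.65864149, -0.54260822]), 'moment': array([-0.00329167,  0.00618425,  0.02714095]), 'grasp_force': 0.0, 'width': 87.63826145659775}
scene {'intrinsics': array([[451.22838517,   0.        , 282.16145846],
       [  0.        , 451.22838517, 212.17857114],
       [  0.        ,   0.        ,   1.        ]]), 'R': array([[ 0.76417428, -0.64460109, -0.02295887],
       [-0.33543856, -0.36675584, -0.86773909],
       [ 0.55092526,  0.67080518, -0.49648945]]), 't': array([-536.67874598,  191.458922  ,  714.61315238])}
top {'intrinsics': array([[387.9269846 ,   0.        , 279.45386666],
       [  0.        , 387.9269846 , 210.62294125],
       [  0.        ,   0.        ,   1.        ]]), 'R': array([[ 0.00262693, -0.99998546, -0.00471013],
       [-0.98852027, -0.00188521, -0.15107655],
       [ 0.15106547,  0.00505292, -0.98851085]]), 't': array([-199.04314136,  571.4259877 ,  846.26161718])}
```

View pics/top0.png

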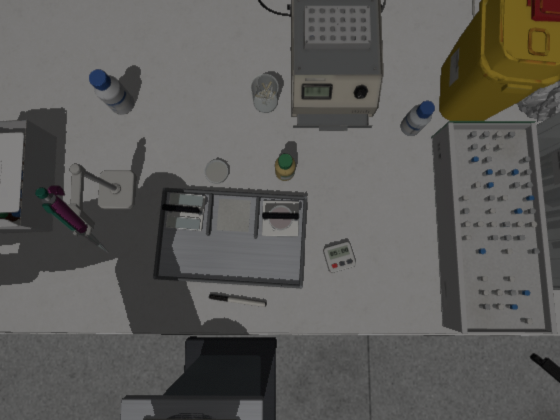

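View pics/scene0.png

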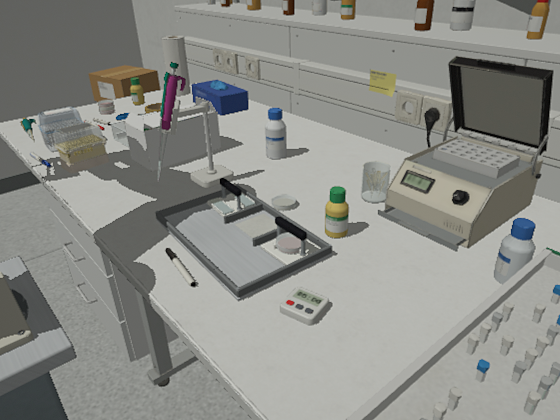

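Top view: slide carrier in the left bay (bar at about (182,209)), dish carrier in the right bay (bar at about (281,215)), and the liner in the middle bay (234,215). The deck spans (158..306, 188..285). A pipette stand is at (115,190), with a pole that leans toward the upper left. The scene view agrees: bars at (231,187) and (290,229), and a tall stand with pipettes left of the deck.

```bash
cat > h.py <<'E'
import numpy as np,cv2
from workcell import ctrl
def cam(n):
    c=ctrl.camera_info(n);return c["intrinsics"],c["R"],c["t"]
def ray(n,uv):
    K,R,t=cam(n);d=R.T@np.linalg.solve(K,[uv[0],uv[1],1.]);return -R.T@t,d
def plane(n,uv,z):
    o,d=ray(n,uv);return o+d*(z-o[2])/d[2]
def tri(a,b):
    (o1,d1),(o2,d2)=ray("top",a),ray("scene",b)
    s,r,*_=np.linalg.lstsq(np.c_[d1,-d2],o2-o1,rcond=None)
    p,q=o1+d1*s[0],o2+d2*s[1];return (p+q)/2,np.linalg.norm(p-q)
def world(n,d):
    K,R,t=cam(n);v,u=np.mgrid[:420,:560]
    P=np.linalg.inv(K)@np.stack([u.ravel(),v.ravel(),np.ones(u.size)])*d.ravel()
    return (R.T@(P-t[:,None])).T.reshape(420,560,3)
def blobs(im,box,thr,amin=25):
    u0,v0,u1,v1=box;m=np.zeros(im.shape[:2],np.uint8)
    m[v0:v1,u0:u1]=(im[v0:v1,u0:u1].max(2)<thr)
    n,l,s,c=cv2.connectedComponentsWithStats(m)
    out=[]
    for i in range(1,n):
        if s[i,4]>=amin:
            pts=np.argwhere(l==i)[:,::-1].astype(np.float32);out.append((s[i,4],c[i].round(1),cv2.minAreaRect(pts)))
    return out
E
python3 - <<'E'
from h import *
T=np.load("top0.npz");S=np.load("scene0.npz")
for n,I,bx in(("top",T,(155,180,310,290)),("scene",S,(215,175,310,245))):
    for thr in(30,45):
        print(n,thr)
        for b in blobs(I["im"],bx,thr):print(b)
W=world("top",T["d"])
# floor/rim heights & obstacle map
for uv in[(234,215),(200,250),(260,250),(184,209),(281,215),(232,281),(208,215)]:print(uv,W[uv[1],uv[0]].round(0))
Z=W[...,2]
for Wn in(W,world("scene",S["d"])):
  m=(Wn[...,2]>90)&(Wn[...,0]>150)&(Wn[...,0]<850)&(Wn[...,1]>-200)&(Wn[...,1]<650)&(Wn[...,2]<700)
  P=Wn[m];print(len(P))
  H,_,_=np.histogram2d(P[:,0],P[:,1],[np.arange(150,851,50),np.arange(-200,651,50)])
  G=np.zeros_like(H)
  for p in P:
    i,j=int((p[0]-150)//50),int((p[1]+200)//50);G[i,j]=max(G[i,j],p[2])
  print(G.round().astype(int))
im=cv2.resize(T["im"][175:300,145:320,::-1],None,fx=4.4,fy=4.4,interpolation=cv2.INTER_CUBIC);cv2.imwrite("pics/topcrop.png",im)
E
```

```text
top 30
(np.int32(613), array([167.9, 225.1]), ((177.13998413085938, 234.69357299804688), (38.42294692993164, 90.62418365478516), 6.115502834320068))
(np.int32(189), array([280.4, 215.3]), ((280.0, 215.5), (5.0, 34.0), 90.0))
top 45
(np.int32(1004), array([175.6, 233.1]), ((219.98529052734375, 236.0263671875), (128.22132873535156, 92.35680389404297), 2.5791473388671875))
(np.int32(60), array([210.6, 213.9]), ((210.74710083007812, 213.54669189453125), (2.058483600616455, 41.044918060302734), 3.5763344764709473))
(np.int32(219), array([280.1, 215.4]), ((280.0019226074219, 215.43756103515625), (36.07613754272461, 6.122011184692383), 1.7899105548858643))
scene 30
(np.int32(152), array([230. , 186.6]), ((229.9060516357422, 186.63426208496094), (24.986572265625, 7.0453948974609375), 34.99202346801758))
(np.int32(248), array([290.5, 227.9]), ((290.23529052734375, 227.941162109375), (34.64271545410156, 8.574928283691406), 30.963754653930664))
scene 45
(np.int32(180), array([230.3, 186.8]), ((229.923095703125, 186.61537170410156), (24.96150779724121, 7.76580286026001), 33.690067291259766))
(np
[... 1640 characters left out ...]
  0   0   0   0   0   0   0   0   0   0   0 108 110 109   0]
 [  0   0   0   0   0   0   0   0   0   0   0   0   0 109 110 109   0]
 [  0   0   0   0   0   0   0 165   0   0   0   0   0 103 109 107   0]
 [  0   0   0   0   0   0   0 305 165   0 116 146 147 123   0   0   0]
 [  0   0   0   0   0   0   0 307   0   0 117 118 119 118   0   0   0]
 [  0   0   0   0   0   0   0 203 203   0 117 118 118 118   0   0   0]
 [102   0   0   0   0   0   0   0   0   0 116 118  98 117   0   0   0]
 [  0   0   0   0   0   0   0   0   0   0   0 144 145 127   0   0   0]
 [  0   0   0   0   0   0   0   0   0   0   0 133 124 121   0   0   0]
 [  0   0   0   0   0   0   0 138 137   0   0   0   0   0   0   0   0]]
```

View pics/topcrop.png

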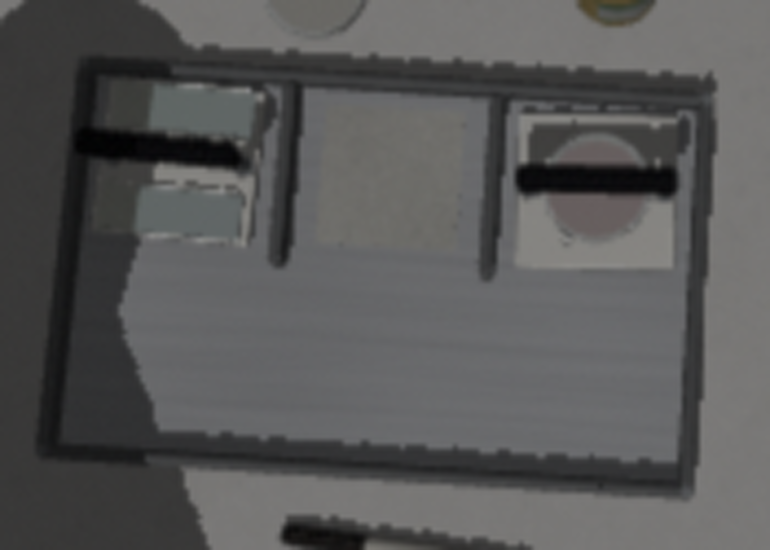

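Crop shows: rim outer corners at crop px (82,62), (712,80), (690,492), (40,455), ribs ending at (280,262) and (487,278). The left bar runs from (78,142) to (240,155), partly in shadow; the right bar from (518,180) to (675,180).

Run:
```python
from h import *
T=np.load("top0.npz");S=np.load("scene0.npz")
cr=lambda x,y:(145+x/4.4-.4,175+y/4.4-.4)
C=[plane("top",cr(*c),24)[:2] for c in[(82,62),(712,80),(690,492),(40,455)]]
C=np.array(C);print(C.round(1),np.linalg.norm(C-np.roll(C,-1,0),axis=1),C.mean(0))
e=C[0]+C[3]-C[1]-C[2];f=C[0]+C[1]-C[2]-C[3]
print("yaw y-edge",np.arctan2(-e[0],e[1]),"x-edge",np.arctan2(f[1],f[0]))
for n,I in(("top",T),("scene",S)):
    W=world(n,I["d"]);P=W.reshape(-1,3);b=P[(P[:,0]>380)&(P[:,0]<680)&(P[:,1]>-290)&(P[:,1]<110)]
    r=b[(b[:,2]>19)&(b[:,2]<29)][:,:2].astype(np.float32);print(n,"rim",cv2.minAreaRect(r))
    for y0,y1 in((-40,80),(-260,-130)):
        q=b[(b[:,2]>51)&(b[:,2]<80)&(b[:,0]>500)&(b[:,0]<620)&(b[:,1]>y0)&(b[:,1]<y1)]
        print(len(q),np.median(q,0).round(1),q.min(0).round(1),q.max(0).round(1),cv2.minAreaRect(q[:,:2].astype(np.float32)))
print(tri((280.1,215.4),(290.4,228)),tri(cr(160,147),(230,186.7)))
```

```text
[[ 626.7   77.4]
 [ 617.4 -261.1]
 [ 400.6 -248. ]
 [ 418.5   89.2]] [338.62360536 217.25614426 337.75667391 208.56986097] [515.8090417  -85.62458723]
yaw y-edge -0.04023809456787837 x-edge -0.0585597429775096
top rim ((540.956787109375, -86.20501708984375), (343.71136474609375, 268.5722961425781), 86.67372131347656)
241 [574.2  25.7  61.7] [564.6 -15.7  51.5] [584.3  66.6  66.3] ((575.06640625, 25.61202049255371), (82.67898559570312, 14.448221206665039), 84.8740234375)
242 [ 558.8 -196.9   61.9] [ 552.3 -239.6   53.6] [ 566.5 -158.8   67.3] ((559.3993530273438, -199.16131591796875), (14.285783767700195, 80.80475616455078), 0.020872067660093307)
scene rim ((542.8154296875, -86.722900390625), (346.01885986328125, 283.2149963378906), 87.14944458007812)
177 [567.6  19.2  60.5] [560.2 -15.5  51.2] [580.1  66.   64.7] ((571.0728759765625, 25.352558135986328), (81.57676696777344, 15.254179954528809), 85.35328674316406)
294 [ 551.1 -205.4   60.8] [ 547.7 -242.2   51.2] [ 562.4 -157.7   64.7] ((555.1898193359375, -199.95848083496094), (84.4105453491211, 14.334521293640137), 89.27644348144531)
(array([ 558.37192911, -198.64502411,   54.09805044]), np.float64(2.1804595952403387)) (array([574.18747021,  26.59626222,  54.09861291]), np.float64(3.6847069667245407))
```

servo_tool(
  rows=[
    [0,0,0.1,-0.16,-0.175,0,80],
    [0,0,0.2,-0.32,-0.35,0,80],
    [0,0,0.3,-0.49,-0.525,0,80],
    [0,0,0.4,-0.65,-0.7,0,80],
    [0,0,0.467,-0.81,-0.875,0,80],
    [0,0,0.467,-0.81,-0.875,0,80],
  ],
)

```text
t: 0.85
ee_pos: [260.9, 398.8, 222.4]
orientation: [1.415, 2.805, -0.002]
ft_force: [-0.5, 0.3, 0.5]
width: 79.9
grasp_force: 0.0
```

```bash
cat >> h.py <<'E'
from scipy.spatial.transform import Rotation as Ro
YAW=-.055;C0=np.array([515.8,-86.])
def rot2(a):return np.array([[np.cos(a),-np.sin(a)],[np.sin(a),np.cos(a)]])
def d2w(p,z):return np.r_[C0+rot2(YAW)@np.array(p,float),z]
def w2d(P):return (np.atleast_2d(P)[:,:2]-C0)@rot2(YAW)
def go(p,yaw=YAW):
    "fractions from measured pose to TCP p with tool y along world angle yaw"
    o=ctrl.get_obs();R=Ro.from_rotvec(o["orientation"]);y=np.array([np.cos(yaw),np.sin(yaw),0]);z=np.array([0,0,-1.])
    G=Ro.from_matrix(np.c_[np.cross(y,z),y,z])
    print("t",o["t"].__round__(2),"at",o["ee_pos"].round(1),"deck",w2d(o["ee_pos"]).round(1)[0],"F",o["ft_force"].round(1),"w",round(o["width"],1),"gf",round(o["grasp_force"],1))
    print("turn",((R.inv()*G).as_rotvec()/1.5).round(3),"shift",(R.inv().apply(p-o["ee_pos"])/200).round(3))
E
python3 - <<'E'
from h import *
T=np.load("top0.npz");S=np.load("scene0.npz")
for n,I in(("top",T),("scene",S)):
    P=world(n,I["d"]).reshape(-1,3);D=w2d(P);r=(P[:,2]>20)&(P[:,2]<29)
    def sel(x0,x1,y0,y1):
        q=D[r&(D[:,0]>x0)&(D[:,0]<x1)&(D[:,1]>y0)&(D[:,1]<y1)];return q
    for nm,b in dict(ribL=(10,90,46,66),ribR=(10,90,-66,-46),front=(-115,-92,-150,150),left=(-80,80,155,185),right=(-80,80,-185,-155),far=(92,115,-40,40)).items():
        q=sel(*b)
        if len(q)<8: print(n,nm,len(q));continue
        a=1 if nm in("front","far") else 0
        print(n,nm,len(q),np.median(q,0).round(1),"slope",np.polyfit(q[:,a],q[:,1-a],1)[0].round(3))
print(w2d([[558.4,-199],[574.2,26]]))
go(np.array([430,0,222.]))
E
```

```text
top ribL 97 [49.8 56.8] slope -0.01
top ribR 99 [ 52.  -54.8] slope 0.01
top front 399 [-105.    -0.4] slope 0.005
top left 195 [ -7.9 168.9] slope -0.003
top right 210 [  -1.5 -166.3] slope -0.003
top far 91 [101.4   1.2] slope 0.017
scene ribL 83 [50.5 55.2] slope -0.012
scene ribR 54 [ 31.1 -56.7] slope 0.014
scene front 368 [-109.6  -27.8] slope 0.004
scene left 131 [-13.1 167.9] slope 0.005
scene right 273 [  -5.4 -168.1] slope -0.003
scene far 72 [96.4  0.1] slope 0.003
[[  48.74745082 -110.48731166]
 [  52.15479746  115.04102356]]
t 0.85 at [260.9 398.8 222.4] deck [-281.2  470. ] F [-0.5  0.3  0.5] w 79.9 gf 0.0
turn [-0.001  0.001  0.461] shift [-2.106 -0.506  0.004]
```

servo_tool(
  rows=[
    [0,0,0.1,-0.2,-0.05,0,80],
    [0,0,0.2,-0.4,-0.1,0,80],
    [0,0,0.3,-0.6,-0.15,0,80],
    [0,0,0.4,-0.8,-0.2,0,80],
    [0,0,0.461,-1,-0.25,0,80],
    [0,0,0.461,-1,-0.25,0,80],
  ],
)

```text
t: 1.6
ee_pos: [340.3, 210.1, 222.7]
orientation: [2.28, 2.161, 0.0]
ft_force: [0.7, -0.1, -0.4]
width: 80.0
grasp_force: 0.0
```

```bash
sed -i 's/515.8,-86/513.5,-86/' h.py
python3 - <<'E'
from h import *
go(np.array([430,20,222.]));go(np.array([573,26,150.]))
E
```

```text
t 1.6 at [340.3 210.1 222.7] deck [-189.2  286.2] F [ 0.7 -0.1 -0.4] w 80.0 gf 0.0
turn [ 0.    -0.     0.001] shift [-0.925  0.499  0.004]
t 1.6 at [340.3 210.1 222.7] deck [-189.2  286.2] F [ 0.7 -0.1 -0.4] w 80.0 gf 0.0
turn [ 0.    -0.     0.001] shift [-0.857  1.211  0.364]
```

servo_tool(
  rows=[
    [0,0,0,-0.25,0.12,0,50],
    [0,0,0,-0.5,0.25,0,50],
    [0,0,0,-0.7,0.38,0,50],
    [0,0,0,-0.87,0.5,0,50],
    [0,0,0,-0.87,0.75,0.1,50],
    [0,0,0,-0.86,1,0.3,50],
    [0,0,0,-0.86,1,0.5,50],
    [0,0,0,-0.86,1,0.5,50],
  ],
)

```text
t: 2.6
ee_pos: [528.7, 30.4, 119.7]
orientation: [-2.271, -2.163, 0.008]
ft_force: [-0.1, 0.3, 0.1]
width: 50.2
grasp_force: 0.0
```

Run:
```python
from h import *
go(np.array([573,26,100.]))
im,d=ctrl.get_image("wrist");cv2.imwrite("pics/w1.png",im[:,:,::-1])
im,d=ctrl.get_image("top");cv2.imwrite("pics/t1.png",im[:,:,::-1])
print(ctrl.camera_info("wrist"))
```

```text
t 2.6 at [528.7  30.4 119.7] deck [  8.8 117.1] F [-0.1  0.3  0.1] w 50.2 gf 0.0
turn [-0.005  0.     0.004] shift [-0.011  0.223  0.097]
{'intrinsics': array([[325.1922621 ,   0.        , 277.48256708],
       [  0.        , 325.1922621 , 211.10064498],
       [  0.        ,   0.        ,   1.        ]]), 'R': array([[ 9.98771044e-01, -4.95619255e-02, -1.34199370e-04],
       [-4.74738549e-02, -9.57462963e-01,  2.84624153e-01],
       [-1.42350120e-02, -2.84267991e-01, -9.58639178e-01]]), 't': array([-528.10168947,   47.24061101,  311.90825141])}
```

View pics/w1.png

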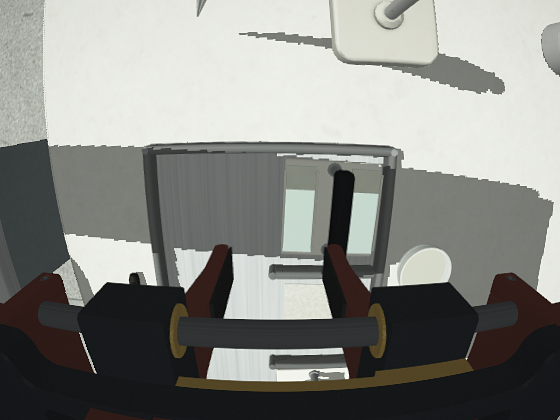

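Wrist view: the slide carrier's black bar runs from (344,172) to about (338,250). The fingers are at (222,250) and (335,250), still short of the bar in x. I'll cast the bar's ends onto its top height.

```bash
cat >> h.py <<'E'
def wplane(uv,z,c=None):
    c=c or ctrl.camera_info("wrist");K,R,t=c["intrinsics"],c["R"],c["t"]
    p=np.array([uv[0]-K[0,2],uv[1]-K[1,2]])/K[0,0];r=np.hypot(*p);d=R.T@np.r_[p*np.sin(r)/r,np.cos(r)];o=-R.T@t
    return o+d*(z-o[2])/d[2]
E
python3 - <<'E'
from h import *
im=cv2.imread("pics/w1.png").max(2);
for v in(180,195,210,225,240):
    u=np.where(im[v,325:365]<35)[0]+325;print(v,u.min(),u.max(),wplane(((u.min()+u.max())/2,v),63).round(1))
E
```

```text
180 334 353 [578.5  62.3  63. ]
195 333 352 [577.7  51.4  63. ]
210 331 350 [576.3  40.3  63. ]
225 330 348 [575.3  28.9  63. ]
240 329 346 [574.3  17.1  63. ]
```

servo_tool(
  rows=[
    [-0.005,0,0.004,-0.01,0.1,0,50],
    [-0.005,0,0.004,-0.01,0.235,0,50],
    [-0.005,0,0.004,-0.01,0.235,0.1,50],
    [-0.005,0,0.004,-0.01,0.235,0.25,50],
    [-0.005,0,0.004,-0.01,0.235,0.38,50],
    [-0.005,0,0.004,-0.01,0.235,0.38,50],
    [-0.005,0,0.004,-0.01,0.235,0.38,50],
  ],
)

```text
t: 3.58
ee_pos: [578.7, 25.0, 48.8]
orientation: [2.278, 2.153, 0.012]
ft_force: [0.1, 1.3, 0.8]
width: 50.1
grasp_force: 0.0
```

Run:
```python
from h import *
go(np.array([575,26,38.]))
```

```text
t 3.58 at [578.7  25.   48.8] deck [ 59.  114.4] F [0.1 1.3 0.8] w 50.1 gf 0.0
turn [ 0.007 -0.    -0.001] shift [ 0.004 -0.02   0.054]
```

servo_tool(
  rows=[
    [0,0,0,0.004,-0.01,0.04,50],
    [0,0,0,0.004,-0.01,0.04,50],
    [0,0,0,0.004,-0.01,0.04,10],
    [0,0,0,0.004,-0.01,0.04,0],
    [0,0,0,0.004,-0.01,0.04,0],
    [0,0,0,0.004,-0.01,0.04,0],
    [0,0,0,0.004,-0.01,0.04,0],
    [0,0,0,0.004,-0.01,0.04,0],
  ],
)

```text
t: 4.58
ee_pos: [575.1, 25.5, 38.6]
orientation: [2.28, 2.154, 0.007]
ft_force: [-2.6, 0.4, 3.1]
width: 14.1
grasp_force: 29.9
```

Run:
```python
from h import *
go(d2w([-52,112],39.))
```

```text
t 4.58 at [575.1  25.5  38.6] deck [ 55.3 114.7] F [-2.6  0.4  3.1] w 14.1 gf 29.9
turn [ 0.004  0.    -0.001] shift [-0.015 -0.537 -0.005]
```

servo_tool(
  rows=[
    [0,0,0,0,-0.06,0,0],
    [0,0,0,-0.005,-0.14,0,0],
    [0,0,0,-0.01,-0.23,0,0],
    [0,0,0,-0.014,-0.32,0,0],
    [0,0,0,-0.014,-0.41,0,0],
    [0,0,0,-0.014,-0.49,0,0],
    [0,0,0,-0.014,-0.527,0,0],
    [0,0,0,-0.014,-0.527,0,0],
    [0,0,0,-0.014,-0.527,0,0],
  ],
)

```text
t: 5.7
ee_pos: [470.2, 28.9, 38.6]
orientation: [2.279, 2.153, 0.01]
ft_force: [1.7, 0.4, 7.2]
width: 14.0
grasp_force: 29.9
```

Run:
```python
from h import *
go(d2w([-50,0],39.))
im,d=ctrl.get_image("top");cv2.imwrite("pics/t2.png",cv2.resize(im[175:300,145:320,::-1],None,fx=4.4,fy=4.4))
```

```text
t 5.7 at [470.2  28.9  38.6] deck [-49.6 112.3] F [1.7 0.4 7.2] w 14.0 gf 29.9
turn [ 0.006 -0.    -0.001] shift [-0.562 -0.001 -0.002]
```

View pics/t2.png

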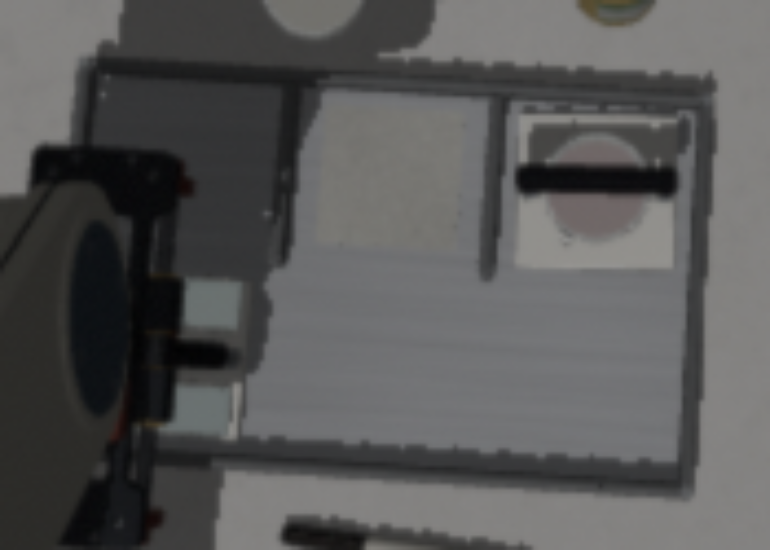

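The slide carrier is in the aisle: plate edge at about crop row 275, below the rib end at row 262, and clear of the front rim. Next, along the aisle.

servo_tool(
  rows=[
    [0,0,0,-0.06,0,0,0],
    [0,0,0,-0.14,0,0,0],
    [0,0,0,-0.23,0,0,0],
    [0,0,0,-0.32,0,0,0],
    [0,0,0,-0.41,0,0,0],
    [0,0,0,-0.5,0,0,0],
    [0,0,0,-0.562,0,0,0],
    [0,0,0,-0.562,0,0,0],
    [0,0,0,-0.562,0,0,0],
  ],
)

```text
t: 6.88
ee_pos: [462.9, -83.9, 38.6]
orientation: [2.279, 2.153, 0.008]
ft_force: [-0.6, -5.5, 10.4]
width: 14.2
grasp_force: 29.9
```

Run:
```python
from h import *
go(d2w([52,0],39.))
```

```text
t 6.88 at [462.9 -83.9  38.6] deck [-50.6  -0.7] F [-0.6 -5.5 10.4] w 14.2 gf 29.9
turn [ 0.005  0.    -0.001] shift [0.005 0.513 0.002]
```

servo_tool(
  rows=[
    [0,0,0,0.003,0.06,-0.004,0],
    [0,0,0,0.003,0.14,-0.004,0],
    [0,0,0,0.003,0.22,-0.004,0],
    [0,0,0,0.003,0.31,-0.004,0],
    [0,0,0,0.003,0.4,-0.004,0],
    [0,0,0,0.003,0.47,-0.004,0],
    [0,0,0,0.003,0.505,-0.004,0],
    [0,0,0,0.003,0.505,-0.004,0],
    [0,0,0,0.003,0.505,-0.004,0],
  ],
)

```text
t: 8.0
ee_pos: [563.9, -88.5, 39.2]
orientation: [2.281, 2.154, 0.007]
ft_force: [0.4, 0.5, -3.7]
width: 14.0
grasp_force: 29.9
```

Run:
```python
from h import *
go(d2w([52,0],39.))
```

```text
t 8.0 at [563.9 -88.5  39.2] deck [50.4  0.3] F [ 0.4  0.5 -3.7] w 14.0 gf 29.9
turn [ 0.004 -0.    -0.001] shift [-0.001  0.008  0.001]
```

servo_tool(
  rows=[
    [0,0,0,0,0,0.004,0],
    [0,0,0,0,0,0.004,25],
    [0,0,0,0,0,0.004,50],
    [0,0,0,0,0,0.004,50],
    [0,0,0,0,0,-0.1,50],
    [0,0,0,0,0,-0.2,50],
    [0,0,0,0,0,-0.3,50],
    [0,0,0,0,0,-0.3,50],
  ],
)

```text
t: 9.0
ee_pos: [565.3, -88.8, 100.8]
orientation: [2.278, 2.152, 0.011]
ft_force: [-1.3, 0.1, -0.4]
width: 50.0
grasp_force: 0.0
```

Run:
```python
from h import *
go(np.array([558.8,-199.2,95.]))
```

```text
t 9.0 at [565.3 -88.8 100.8] deck [51.9  0.1] F [-1.3  0.1 -0.4] w 50.0 gf 0.0
turn [ 0.007  0.    -0.001] shift [-0.553 -0.001  0.029]
```

servo_tool(
  rows=[
    [0.005,0,0,-0.2,0,0,50],
    [0.005,0,0,-0.4,0,0,50],
    [0.005,0,0,-0.553,0,0,50],
    [0.005,0,0,-0.553,0,0,50],
  ],
)

```text
t: 9.5
ee_pos: [557.3, -200.6, 98.4]
orientation: [-2.286, -2.154, 0.001]
ft_force: [0.1, 0.1, 0.1]
width: 50.0
grasp_force: 0.0
```

Run:
```python
from h import *
c=ctrl.camera_info("wrist");im,d=ctrl.get_image("wrist");cv2.imwrite("pics/w2.png",im[:,:,::-1])
go(np.array([558.8,-199.2,39.]))
im=im.max(2)
for v in range(170,260,15):
    u=np.where(im[v,230:330]<30)[0]+230
    if len(u):print(v,u.min(),u.max(),len(u),wplane(((u.min()+u.max())/2,v),63,c).round(1))
```

```text
t 9.55 at [ 557.2 -199.4   98.4] deck [  49.9 -110.8] F [ 0.3  0.4 -0.2] w 50.1 gf 0.0
turn [-0.001 -0.    -0.003] shift [0.001 0.008 0.297]
170 276 281 6 [ 560.3 -155.4   63. ]
185 266 286 6 [ 558.2 -164.8   63. ]
200 267 287 6 [ 558.3 -174.4   63. ]
215 268 288 21 [ 558.3 -184.3   63. ]
230 269 288 20 [ 558.  -194.5   63. ]
245 269 288 20 [ 557.4 -205.    63. ]
```

View pics/w2.png

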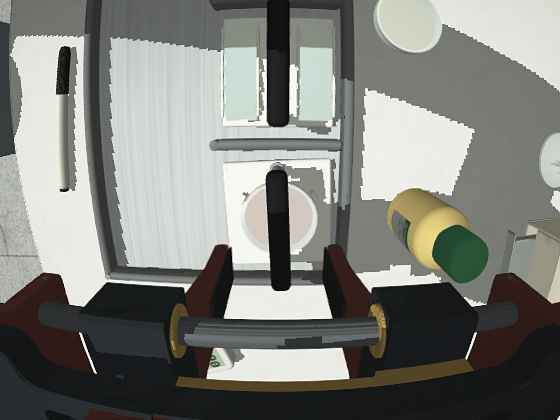

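Wrist view: the slide carrier stands squarely in the middle bay (bar at (278,60)). The dish carrier's bar at (279,230) is centred between the fingers. The bottle at (430,235) is outside the fingers.

servo_tool(
  rows=[
    [0,0,0,0,0.004,0.1,50],
    [0,0,0,0,0.004,0.2,50],
    [0,0,0,0,0.004,0.29,50],
    [0,0,0,0,0.004,0.29,50],
    [0,0,0,0,0.004,0.29,10],
    [0,0,0,0,0.004,0.29,0],
    [0,0,0,0,0.004,0.29,0],
    [0,0,0,0,0.004,0.29,0],
    [0,0,0,0,0.004,0.29,0],
  ],
)

```text
t: 10.68
ee_pos: [558.7, -199.1, 41.9]
orientation: [2.284, 2.157, 0.0]
ft_force: [-1.3, 0.6, 5.6]
width: 13.7
grasp_force: 29.8
```

Run:
```python
from h import *
go(d2w([-50,-112],39.))
```

```text
t 10.68 at [ 558.7 -199.1   41.9] deck [  51.4 -110.5] F [-1.3  0.6  5.6] w 13.7 gf 29.8
turn [ 0.     0.    -0.001] shift [-0.009 -0.507  0.014]
```

servo_tool(
  rows=[
    [0,0,0,0,-0.06,0,0],
    [0,0,0,0,-0.14,0,0],
    [0,0,0,0,-0.23,0,0],
    [0,0,0,0,-0.32,0,0],
    [0,0,0,0,-0.41,0,0],
    [0,0,0,0,-0.48,0,0],
    [0,0,0,0,-0.51,0,0],
    [0,0,0,0,-0.51,0,0],
    [0,0,0,0,-0.51,0,0],
  ],
)

```text
t: 11.8
ee_pos: [455.8, -193.3, 41.8]
orientation: [-2.283, -2.157, 0.001]
ft_force: [-2.2, -2.4, 11.9]
width: 13.6
grasp_force: 30.0
```

Run:
```python
from h import *
go(d2w([-50.5,112],42.))
```

```text
t 11.8 at [ 455.8 -193.3   41.8] deck [ -51.7 -110.3] F [-2.2 -2.4 11.9] w 13.6 gf 30.0
turn [-0.001  0.    -0.001] shift [ 1.112e+00  4.000e-03 -1.000e-03]
```

servo_tool(
  rows=[
    [0,0,0,0.06,0.003,-0.003,0],
    [0,0,0,0.14,0.003,-0.003,0],
    [0,0,0,0.23,0.003,-0.003,0],
    [0,0,0,0.32,0.003,-0.003,0],
    [0,0,0,0.41,0.003,-0.003,0],
    [0,0,0,0.5,0.003,-0.003,0],
    [0,0,0,0.56,0.003,-0.003,0],
    [0,0,0,0.56,0.003,-0.003,0],
  ],
)

```text
t: 12.8
ee_pos: [463.5, -80.2, 41.9]
orientation: [-2.282, -2.158, 0.0]
ft_force: [-0.6, 1.5, -0.7]
width: 14.0
grasp_force: 29.9
```

Run:
```python
from h import *
go(d2w([-50.5,112],42.))
```

```text
t 12.8 at [463.5 -80.2  41.9] deck [-50.2   3.1] F [-0.6  1.5 -0.7] w 14.0 gf 29.9
turn [-0.001 -0.    -0.   ] shift [ 0.545 -0.002 -0.   ]
```

servo_tool(
  rows=[
    [0,0,0,0.06,0,0,0],
    [0,0,0,0.14,0,0,0],
    [0,0,0,0.23,0,0,0],
    [0,0,0,0.32,0,0,0],
    [0,0,0,0.41,0,0,0],
    [0,0,0,0.49,0,0,0],
    [0,0,0,0.545,0,0,0],
    [0,0,0,0.545,0,0,0],
    [0,0,0,0.545,0,0,0],
  ],
)

```text
t: 13.92
ee_pos: [469.9, 27.2, 42.0]
orientation: [-2.284, -2.157, 0.0]
ft_force: [0.0, 0.2, -3.8]
width: 14.0
grasp_force: 30.0
```

Run:
```python
from h import *
go(d2w([52,112],42.))
```

```text
t 13.93 at [469.9  27.2  42. ] deck [-49.7 110.6] F [ 0.   0.2 -3.8] w 14.0 gf 30.0
turn [-0.     0.    -0.001] shift [ 0.008  0.509 -0.   ]
```

servo_tool(
  rows=[
    [0,0,0,0.004,0.06,0.003,0],
    [0,0,0,0.008,0.14,0.003,0],
    [0,0,0,0.008,0.22,0.003,0],
    [0,0,0,0.008,0.31,0.003,0],
    [0,0,0,0.008,0.4,0.003,0],
    [0,0,0,0.008,0.48,0.003,0],
    [0,0,0,0.008,0.51,0.003,0],
    [0,0,0,0.008,0.51,0.003,0],
    [0,0,0,0.008,0.51,0.003,0],
  ],
)

```text
t: 15.05
ee_pos: [572.7, 22.7, 41.6]
orientation: [2.283, 2.156, 0.001]
ft_force: [-0.3, -2.7, 2.8]
width: 13.6
grasp_force: 30.0
```

Run:
```python
from h import *
go(d2w([52,112],42.))
```

```text
t 15.05 at [572.7  22.7  41.6] deck [ 53.1 111.8] F [-0.3 -2.7  2.8] w 13.6 gf 30.0
turn [ 0.001  0.    -0.001] shift [ 0.001 -0.006 -0.002]
```

Release, rise, and go back over the middle bay.

servo_tool(
  rows=[
    [0,0,0,0,0,0,25],
    [0,0,0,0,0,0,50],
    [0,0,0,0,0,0,50],
    [0,0,0,0,0,-0.1,50],
    [0,0,0,0,0,-0.3,50],
    [0,0,0,-0.25,-0.01,-0.3,50],
    [0,0,0,-0.45,-0.015,-0.3,50],
    [0,0,0,-0.56,-0.015,-0.3,50],
    [0,0,0,-0.56,-0.015,-0.3,50],
  ],
)

```text
t: 16.18
ee_pos: [563.0, -89.9, 102.8]
orientation: [2.285, 2.154, 0.002]
ft_force: [-0.5, -0.3, -0.1]
width: 50.1
grasp_force: 0.0
```

Run:
```python
from h import *
c=ctrl.camera_info("wrist");im,d=ctrl.get_image("wrist");cv2.imwrite("pics/w3.png",im[:,:,::-1])
go(d2w([50.4,.3],39.))
im=im.max(2)
for v in(215,230,245):
    u=np.where(im[v,240:320]<35)[0]+240
    if len(u):print(v,u.min(),u.max(),len(u),wplane(((u.min()+u.max())/2,v),63,c).round(1))
```

```text
t 16.23 at [562.9 -88.9 102.5] deck [49.5 -0.2] F [0.1 0.1 0.1] w 50.1 gf 0.0
turn [ 0.001 -0.    -0.002] shift [0.002 0.004 0.318]
215 269 289 21 [564.6 -75.   63. ]
230 269 288 20 [563.7 -85.3  63. ]
245 269 288 20 [563. -96.  63.]
```

View pics/w3.png

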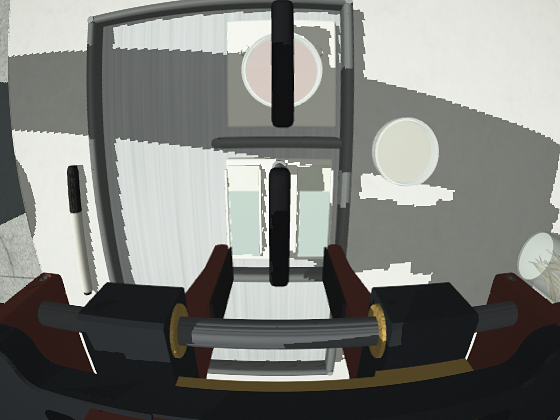

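The dish carrier now stands in the left bay (bar at (283,60)), and the slide carrier's bar (279,225) lies between the fingers. Descend and grip.

servo_tool(
  rows=[
    [0,0,0,0,0.003,0.1,50],
    [0,0,0,0,0.003,0.2,50],
    [0,0,0,0,0.003,0.315,50],
    [0,0,0,0,0.003,0.315,50],
    [0,0,0,0,0.003,0.315,10],
    [0,0,0,0,0.003,0.315,0],
    [0,0,0,0,0.003,0.315,0],
    [0,0,0,0,0.003,0.315,0],
    [0,0,0,0,0.003,0.315,0],
  ],
)

```text
t: 17.35
ee_pos: [563.6, -88.6, 38.9]
orientation: [2.284, 2.157, 0.001]
ft_force: [-0.5, 0.3, 3.8]
width: 13.6
grasp_force: 30.0
```

Run:
```python
from h import *
go(d2w([-50.5,0],40.))
```

```text
t 17.35 at [563.6 -88.6  38.9] deck [50.2  0.2] F [-0.5  0.3  3.8] w 13.6 gf 30.0
turn [ 0.001  0.    -0.001] shift [-0.002 -0.503 -0.006]
```

servo_tool(
  rows=[
    [0,0,0,0,-0.06,0,0],
    [0,0,0,0,-0.14,0,0],
    [0,0,0,0,-0.23,0,0],
    [0,0,0,0,-0.32,0,0],
    [0,0,0,0,-0.41,0,0],
    [0,0,0,0,-0.48,0,0],
    [0,0,0,0,-0.503,0,0],
    [0,0,0,0,-0.503,0,0],
    [0,0,0,0,-0.503,0,0],
  ],
)

```text
t: 18.48
ee_pos: [461.9, -82.8, 38.9]
orientation: [-2.283, -2.157, 0.001]
ft_force: [0.5, -0.3, 12.3]
width: 13.7
grasp_force: 30.0
```

Run:
```python
from h import *
go(d2w([-50.5,-112],40.))
```

```text
t 18.48 at [461.9 -82.8  38.9] deck [-51.7   0.3] F [ 0.5 -0.3 12.3] w 13.7 gf 30.0
turn [-0.     0.    -0.001] shift [-0.562  0.007 -0.006]
```

servo_tool(
  rows=[
    [0,0,0,-0.06,0.004,-0.002,0],
    [0,0,0,-0.14,0.004,-0.002,0],
    [0,0,0,-0.23,0.004,-0.002,0],
    [0,0,0,-0.32,0.004,-0.002,0],
    [0,0,0,-0.41,0.004,-0.002,0],
    [0,0,0,-0.5,0.004,-0.002,0],
    [0,0,0,-0.562,0.004,-0.002,0],
    [0,0,0,-0.562,0.004,-0.002,0],
    [0,0,0,-0.562,0.004,-0.002,0],
  ],
)

```text
t: 19.6
ee_pos: [455.2, -195.0, 38.9]
orientation: [-2.282, -2.156, 0.003]
ft_force: [-3.5, -3.5, 9.9]
width: 13.8
grasp_force: 30.0
```

Run:
```python
from h import *
go(d2w([52,-112],40.))
```

```text
t 19.6 at [ 455.2 -195.    38.9] deck [ -52.2 -112.1] F [-3.5 -3.5  9.9] w 13.8 gf 30.0
turn [-0.002 -0.    -0.001] shift [ 0.001  0.521 -0.007]
```

servo_tool(
  rows=[
    [0,0,0,0,0.06,-0.002,0],
    [0,0,0,0,0.14,-0.002,0],
    [0,0,0,0,0.22,-0.002,0],
    [0,0,0,0,0.31,-0.002,0],
    [0,0,0,0,0.4,-0.002,0],
    [0,0,0,0,0.48,-0.002,0],
    [0,0,0,0,0.515,-0.002,0],
    [0,0,0,0,0.515,-0.002,0],
    [0,0,0,0,0.515,-0.002,0],
  ],
)

```text
t: 20.72
ee_pos: [556.2, -199.8, 38.8]
orientation: [-2.279, -2.153, 0.005]
ft_force: [-6.7, 0.7, 12.8]
width: 14.0
grasp_force: 30.0
```

Run:
```python
from h import *
go(d2w([52,-112],40.))
```

```text
t 20.73 at [ 556.2 -199.8   38.8] deck [  48.9 -111.3] F [-6.7  0.7 12.8] w 14.0 gf 30.0
turn [-0.005 -0.001 -0.001] shift [-0.003  0.015 -0.006]
```

servo_tool(
  rows=[
    [0,0,0,0,0,0,25],
    [0,0,0,0,0,0,50],
    [0,0,0,0,0,0,50],
    [0,0,0,0,0,-0.1,50],
    [0,0,0,0,0,-0.3,50],
    [0,0,0,0.1,-0.3,-0.5,50],
    [0,0,0,0.3,-0.6,-0.6,50],
    [0,0,0,0.5,-0.8,-0.6,50],
    [0,0,0,0.5,-0.8,-0.6,50],
  ],
)

```text
t: 21.85
ee_pos: [403.3, -90.3, 160.4]
orientation: [-2.282, -2.159, -0.0]
ft_force: [0.6, -0.2, 0.3]
width: 50.1
grasp_force: 0.0
```

Run:
```python
from h import *
c=ctrl.camera_info("wrist")
im,d=ctrl.get_image("top");go(d2w([0,0],200.))
cv2.imwrite("pics/t4.png",cv2.resize(im[175:300,145:320,::-1],None,fx=4.4,fy=4.4))
for n in("top","scene"):
    _,d=ctrl.get_image(n);P=world(n,d).reshape(-1,3);D=w2d(P)
    for y in(112,-112):
        m=(P[:,2]>52)&(P[:,2]<80)&(abs(D[:,0]-50)<35)&(abs(D[:,1]-y)<50)
        if m.sum()>20:print(n,y,m.sum(),np.median(D[m],0).round(1),np.percentile(P[m,2],[50,95]).round(1),cv2.minAreaRect(D[m].astype(np.float32)))
```

```text
t 21.9 at [403.5 -90.2 160.4] deck [-109.6  -10.2] F [-1.7  1.   0.2] w 49.9 gf 0.0
turn [-0.    -0.    -0.001] shift [ 0.052  0.548 -0.198]
top 112 242 [ 53.6 110. ] [61.6 64.2] ((54.285789489746094, 110.55609130859375), (14.46635913848877, 82.11292266845703), 0.08892232924699783)
top -112 242 [  49.4 -110.5] [61.8 64.2] ((50.18762969970703, -110.51698303222656), (81.35812377929688, 14.157479286193848), 89.6500473022461)
scene 112 174 [ 46.7 102.9] [60.9 63.7] ((50.3353385925293, 111.87049865722656), (13.858526229858398, 87.26075744628906), 0.2364654392004013)
scene -112 288 [  42.5 -116.3] [61.1 63.7] ((45.859619140625, -111.8907470703125), (85.10511779785156, 16.373998641967773), 87.90707397460938)
```

View pics/t4.png

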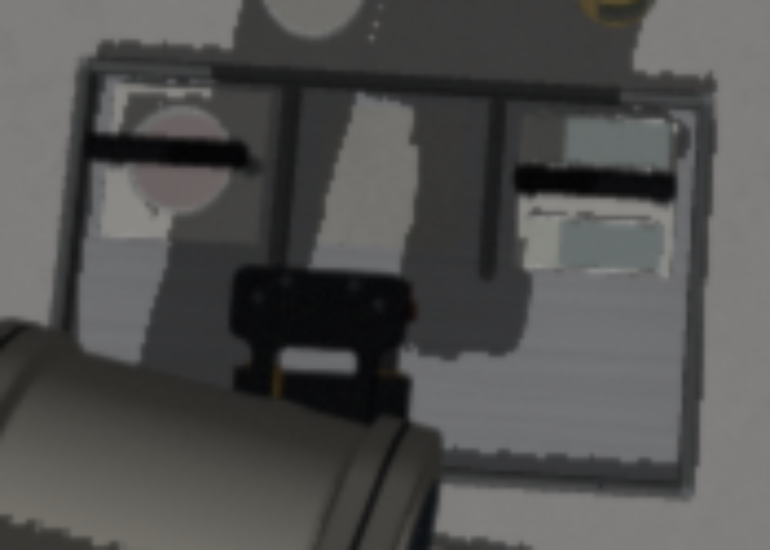

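The dish carrier is in the left bay (bar at crop (165,150)) and the slide carrier in the right bay (bar at (595,183)). Both sit flat at the starting depth, the middle bay is empty and the gripper is clear.

```bash
python3 -c "
from workcell import ctrl
print(ctrl.close_job())"
```

```text
the job is handed in; nothing more can be done
None
```

The carriers are swapped and the job is handed in at about 22 s of the 64 s: dish carrier in the left bay, slide carrier in the right bay, spare middle bay empty and the gripper clear; no judging result came back.

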